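Offer up the ink cupboard door

TASK

The small blue ink cupboard is getting its door back. First push its open drawer fully home until the catch seats it, so that it is out of the door's way; then lift the door out of the rack, bring its two brass hinge knuckles in between the knuckles on the cupboard's jamb until the holes line up at both hinges, and keep holding the door there, upright and steady and without forcing it, so that the hinge pins can be dropped in. Finish while still holding the door: do not let go, and leave the carved block, the tins and the ink roller where they are.

Things in the scene. Friction and masses are not known exactly. Their poses are not given: they have to be found in the camera images.
- cupboard: Blue bench cupboard, fixed, 180 deep (x) x 210 wide (y) x 235 high. Origin: middle of its footprint, at bench height; +x points into it (open front = plane x = -90 mm), +y to the left seen from the front. Brass hinge leaves on its right (-y) jamb have upright barrels just outside the right side: per hinge two knuckles, 14 mm outside, 8 mm bore, with a 24 mm gap for the door's knuckle.
- jamb_upper (a point): Point on the upright pin axis of the cupboard's upper hinge, midway in the 24 mm gap between its two knuckles; 185 mm above the bench, 3 mm in front of the front plane and 9.5 mm outside the right side of the cupboard.
- jamb_lower (a point): The same point of the cupboard's lower hinge, on the same upright axis, 70 mm above the bench.
- drawer (a joint): Opening of the plywood drawer in m: 0 = fully home (front flush with the cupboard's front plane), grows as it slides out along the cupboard's -x, at most 0.125. Drags with about 1 N; a sprung roller catch adds about 5 N from 14 to 7 mm before home, then pulls the drawer in from about 5 mm.
- drawer_face (a point): Point on the face of the drawer front, mid-width, 187 mm above the bench; moves with the drawer. The front is 156 wide, from 169 to 219 mm above the bench, right under the 14 mm top board; a 60 mm wide finger cut-out in the middle of its top edge leaves it 205 mm high there. No handle: push it with the fingertips.
- door: Loose blue door, 206 wide (x) x 16 thick (y) x 195 high, 0.42 kg, upright in the rack. Origin: middle of its underside. Pinch the top edge. +x end: hinge edge; back face +y has the brass leaves, one 14 mm knuckle each, 18 tall (3 mm play above and below); front -y has a 20 mm knob. Meshed and wide open, its +x points along the cupboard's +x, underside 30 mm above the bench; other swings also do.
- knuckle_upper (a point): Centre of the door's upper knuckle, on its bore axis: door frame (112.5, 11, 155) mm. Goes to jamb_upper.
- knuckle_lower (a point): Centre of the door's lower knuckle, on its bore axis: door frame (112.5, 11, 40) mm. Goes to jamb_lower.
- rack: Light wooden rack, fixed, 190 (x) x 130 (y), base board 15 mm thick, with two parallel slots along its x at y = -36 and +36 mm; slot cheeks rise to 70 mm above the bench and leave 19 mm. The door stands in one slot, the carved block in the other. Origin: middle of its underside.
- woodblock: Bystander: dark carved printing block 150 (x) x 16 (y) x 85 (z) mm standing in the rack's other slot. Origin: middle of its underside.
- ink_tin: Bystander: red-labelled ink tin, diameter 72, 62 high, on the bench to the right of the cupboard. Origin: centre of its underside.
- small_tin: Bystander: green-labelled tin, diameter 56, 48 high, standing on the cupboard's top towards the back. Origin: centre of its underside.
- brayer: Bystander: hand ink roller lying on the bench at the left, roller 110 long and 38 in diameter, handle towards its -x, 160 long in all. Origin: on the bench under the roller's middle.

How it is judged:
On the way, in this order (a step that is already met when the one before it is completed fails the run):
1. the drawer is pushed home and seated while the door still stands in the rack (value of joint drawer below 0.0025 m and distance of door from where it was at the start of the episode below 0.03 m), for 0.2 s.
2. the door is lifted clear of the rack in the gripper (height (world z) of door above 0.06 m and angle between door's own z axis and vertical below 0.35 rad and contact force between the fingers and door above 2 N), for 0.1 s.
At the end, for the whole second after the job is handed in: The drawer is within 2.5 mm of home; the door is held still and upright in the fingers, both its knuckles between the jamb's knuckles (within 4 mm of mid-gap) and both bores within 3 mm of the jamb's pin axis; door and cupboard press on each other with less than 10 N (value of joint drawer below 0.0025 m and horizontal distance between knuckle_upper and jamb_upper below 0.003 m and horizontal distance between knuckle_lower and jamb_lower below 0.003 m and z of knuckle_upper in the frame of jamb_upper between -0.004 and 0.004 m and angle between door's own z axis and vertical below 0.06 rad and contact force between the fingers and door above 3 N and contact force between door and cupboard below 10 N and contact force between door and rack below 0.2 N and linear speed of door below 0.01 m/s); the arm keeps its last pose, push and grip.
It fails at once if the carved block is moved more than 30 mm or toppled (distance of woodblock from where it was at the start of the episode above 0.03 m or angle between woodblock's own z axis and vertical above 0.3 rad).
It fails at once if a tin is moved more than 30 mm or toppled (distance of any of ink_tin, small_tin from where it was at the start of the episode above 0.03 m or angle between any of ink_tin, small_tin's own z axis and vertical above 0.3 rad).
It fails at once if the ink roller is moved more than 30 mm (distance of brayer from where it was at the start of the episode above 0.03 m).
It fails at once if the door is forced against the cupboard with more than 40 N (contact force between door and cupboard above 40 N).
It also fails if it takes over 72 s, if anything falls off the work surface, if the arm or the gripper's body presses on something with over 40 N, if the wrist force passes 120 N, or if a joint passes its speed limit or range.

ROBOT

A 7-joint arm with a two-finger parallel gripper is mounted at the origin on the work surface. World frame = base frame: x ahead of the robot, y to its left, z up, the work surface at z = 0. Lengths are in m, angles in rad, forces in N, time in s.
With the tool pointing down it reaches from about 0.4 to 0.875 m from the base axis. Payload 19.3 kg.
Tool frame: the origin (TCP) lies midway between the tips of the shut fingers; the grasp point (between the pads) lies 19 mm behind it; z points along the fingers, y is the line along which they close (so a half turn about z gives the same grasp; the last joint's range is limited). The gripper opens to 85 mm and grips with 20 to 120 N. Pads are 22 mm wide; open, the fingers measure 114 mm over their backs; the gripper's body (76 mm by 85 mm) begins 54 mm behind the grasp point. The pads swing forward as they close: fully open they stand 13 mm farther back than shut.
Start: joints at [1.255, 0.521, -0.036, 1.599, 0.021, 1.021, -0.113], TCP at [0.152, -0.606, 0.231] pointing down, gripper open.
Joint ranges: [-2.91, 2.91], [-0.3, 2.13], [-1.5, 1.42], [0.17, 2.43], [-1.26, 4.41], [0.16, 1.93], [-2.52, 2.52]. Speed limits (rad/s): [1.89, 1.89, 2.39, 2.39, 3.01, 3.01, 3.01].

INTERFACE

Orientations are given as [roll, pitch, yaw] about the fixed x, y, z axes, in that order (R = Rz(yaw) Ry(pitch) Rx(roll)).
In Python, from workcell import bot, vision gives the robot as it stands (bot), with the cameras (vision).
- The arm moves only by the shell command python3 nudge.py 'ROWS' [FORCE]. ROWS is a JSON object with one list for each field, all of the same length, 1 to 5, a row being the entries at one place: aperture (the finger opening in m), dx, dy, dz (the shift in parts of the range, where 1.0 means 750 mm), ax, ay, az (a rotation vector in a scale on which 1.0 is 360 degrees); each row is the pose to reach, as a shift and turn from the pose commanded when the command began, along the tool's axes at that moment; what a row does not reach only later rows make up. A row lasts 1/8 s, in which the tool goes at most 0.0625 m and 0.188 rad, less where a joint would pass 70% of its speed; a pose out of reach is approached as far as the arm can. The fingers move at their own pace and stop on an object; FORCE is the grip in N (left out, the last holds). Time passes only in rows, so rows that do not move let the fingers close. It prints the time, the measured TCP pose, the force, the opening and the grip force at its end. Shift and turn numbers lie between -1 and 1, and a call with a number outside is refused. Input that does not fit is refused with a message, and nothing moves.
- bot.observe(): the state, without advancing time (a new reading comes with each control period).
- vision.grab_frame(name): name is "scene" or "top"; returns the picture (420x560x3 uint8, blue, green, red); there is no depth.
- vision.calibration(name): a dict with "vfov" (degrees; the focal length in pixels is half the picture's height over the tangent of half this angle, whatever the lens; pixels are square), "cx", "cy" (the principal point, pixels), "eye" and "attitude" of the camera in the world. Camera axes: x right, y down, z forward; pixel columns grow to the right and rows downward; lengths in m; the calibration is good to about 2 mm. A picture is of the moment at which its call begins. calibration takes no time and is no camera call.
- bot.job_done(): hands the job in; it is judged then, once.
The state is a dict: "clock": time; "qpos": joint angles; "qd": joint speeds; "joint_efforts": joint torques, N m; "position": TCP position; "tool_rot": TCP orientation; "force": force on the tool from outside, world axes, zero at the start; "moment": the same for the moment, N m; "grip_width": finger opening in m; "finger_force": force on a finger pad.
Only numpy, scipy, OpenCV 4.12 (cv2) and the standard library are available. Lean on these libraries where they do the work, as an engineer would, in place of code of your own. Each camera call takes 0.05 s, during which the arm holds its last target. There are 200 camera calls.

## Working session

There is one attempt and no reset: what is moved stays moved. The work goes in short steps, Python scripts to look and compute and a shell command to move; the robot and the scene stay as the last step left them, time stands still between calls to the robot, and variables do not carry over. Pictures are saved under pics/ and viewed, at most 10 in all, crops included, and the job is handed in when it is done.

```bash
ls; mkdir -p pics; python3 - <<'E'
from workcell import bot, vision
import cv2
for n in("scene","top"):
    cv2.imwrite(f"pics/{n}0.png",vision.grab_frame(n)); print(n,vision.calibration(n))
print(bot.observe())
E
```

```text
nudge.py
pics
workcell.py
scene {'vfov': 45.9414880429917, 'cx': 278.6832650854651, 'cy': 214.98217759021688, 'eye': array([1.34077009, 0.29435734, 1.25788538]), 'attitude': array([-2.5136747 , -0.0093848 ,  1.91203576])}
top {'vfov': 57.04551126353385, 'cx': 272.781284997265, 'cy': 204.15668610176817, 'eye': array([0.45448957, 0.03003015, 1.15747275]), 'attitude': array([-3.00230622,  0.009064  , -1.56457073])}
{'clock': 0.1, 'qpos': array([ 1.25479677,  0.521925  , -0.03635795,  1.59992547,  0.02120643,
        1.02109495, -0.1128007 ]), 'qd': array([-1.65559220e-03, -2.44234489e-03,  1.24702048e-03, -2.05581741e-03,
       -1.63692180e-07,  2.30223592e-03, -4.43454323e-04]), 'joint_efforts': array([ 5.20924194e-03, -9.28483057e+01,  1.98513642e+00, -3.70532906e+01,
        1.82589737e-02,  5.32791310e-03,  3.14546844e-05]), 'position': array([ 0.15199673, -0.60594046,  0.23081041]), 'tool_rot': array([-3.14062669e+00,  5.70698652e-05,  2.45817264e-01]), 'force': array([ 0.1241426 , -0.06218431, -0.30431331]), 'moment': array([-0.00033693, -0.01548226, -0.03549093]), 'finger_force': 0.0, 'grip_width': 0.08555546731373724}
```

View pics/scene0.png

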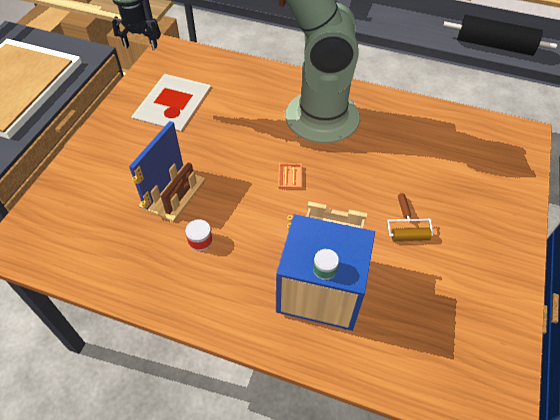

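View pics/top0.png

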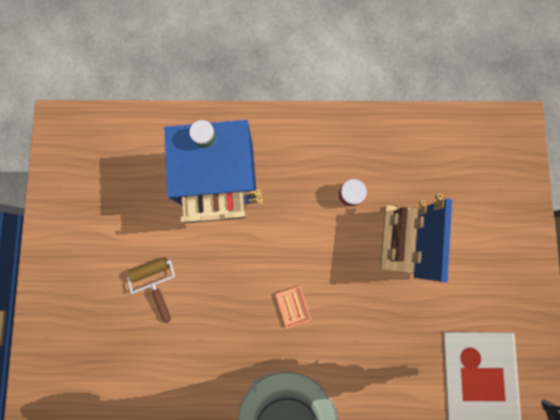

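```bash
cat > h.py <<'E'
import numpy as np, cv2
from workcell import bot, vision
from scipy.spatial.transform import Rotation as R
def cam(n):
    c=vision.calibration(n); f=210/np.tan(np.radians(c['vfov']/2))
    return c['eye'],R.from_euler('xyz',c['attitude']).as_matrix(),f,c['cx'],c['cy']
def ray(n,uv,z):
    e,M,f,cx,cy=cam(n); uv=np.atleast_2d(uv).astype(float)
    d=np.c_[(uv[:,0]-cx)/f,(uv[:,1]-cy)/f,np.ones(len(uv))]@M.T
    return e+d*((z-e[2])/d[:,2])[:,None]
def proj(n,P):
    e,M,f,cx,cy=cam(n); p=(np.atleast_2d(P)-e)@M
    return np.c_[cx+f*p[:,0]/p[:,2],cy+f*p[:,1]/p[:,2]]
def crop(img,x,y,w,h,s): return cv2.resize(img[y:y+h,x:x+w],None,fx=s,fy=s,interpolation=cv2.INTER_CUBIC)
def blue(img):
    h=cv2.cvtColor(img,cv2.COLOR_BGR2HSV); return cv2.inRange(h,(105,130,60),(130,255,255))
E
python3 - <<'E'
from h import *
np.set_printoptions(precision=4,suppress=True)
t=cv2.imread("pics/top0.png"); s=cv2.imread("pics/scene0.png")
for n,im in(("top",t),("scene",s)):
    cs,_=cv2.findContours(blue(im),0,2)
    for c in cs:
        if cv2.contourArea(c)>300: print(n,cv2.contourArea(c),cv2.approxPolyDP(c,3,True)[:,0].tolist())
a=crop(t,155,110,120,120,4); b=crop(t,375,185,80,105,4)
b=cv2.copyMakeBorder(b,0,60,0,0,0)
cv2.imwrite("pics/c1.png",np.hstack([a,b]))
a=crop(s,120,115,95,110,4); b=crop(s,270,190,110,110,4);
cv2.imwrite("pics/c2.png",np.hstack([a,b])[:, :800])
E
```

```text
top 1812.5 [[3, 213], [0, 277], [8, 281], [0, 285], [4, 289], [2, 294], [6, 294], [4, 299], [9, 300], [2, 308], [7, 304], [0, 419], [21, 216], [14, 218]]
top 1852.5 [[450, 200], [436, 212], [430, 206], [425, 215], [425, 227], [418, 233], [417, 249], [423, 251], [423, 261], [416, 264], [417, 276], [446, 280]]
top 5206.5 [[246, 121], [213, 124], [217, 139], [207, 149], [191, 141], [189, 126], [165, 128], [168, 195], [179, 201], [181, 195], [253, 189]]
scene 1338.5 [[559, 228], [552, 234], [551, 277], [549, 239], [547, 388], [544, 389], [545, 370], [542, 373], [540, 408], [546, 391], [545, 419], [559, 416], [559, 349], [557, 354], [555, 351], [557, 357], [553, 359], [557, 362], [549, 386], [550, 296], [553, 286], [559, 294]]
scene 8397.5 [[294, 215], [277, 271], [277, 311], [352, 329], [364, 293], [374, 231]]
```

View pics/c1.png

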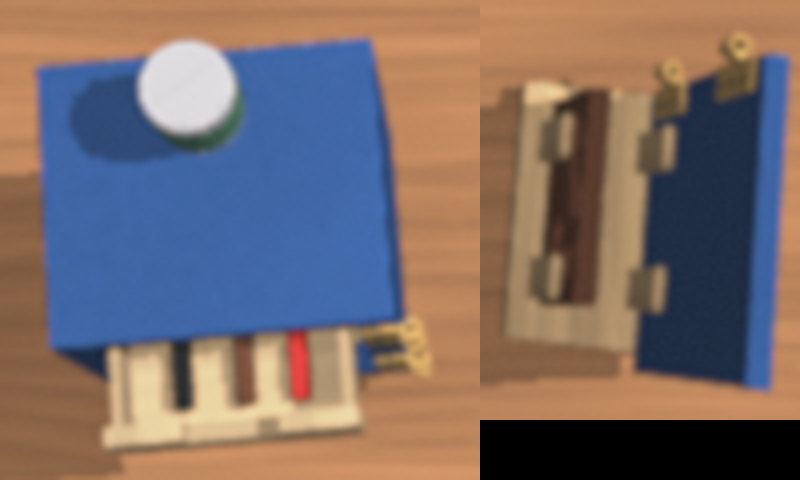

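View pics/c2.png

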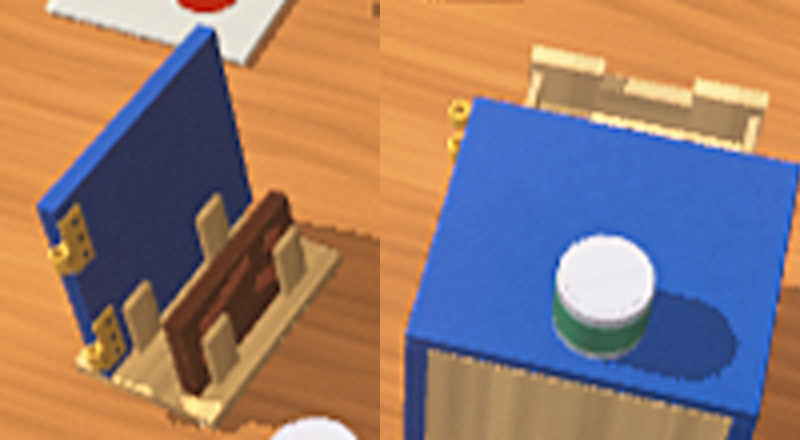

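```bash
cat >> h.py <<'E'
def bright(im,v=130):
    h=cv2.cvtColor(im,cv2.COLOR_BGR2HSV); return cv2.inRange(h,(105,110,v),(130,255,255))
def rect(n,im,box,z,v=130,up=4):
    x,y,w,h=box; c=crop(im,x,y,w,h,up); m=bright(c,v)
    cs,_=cv2.findContours(m,0,1); k=cv2.convexHull(max(cs,key=cv2.contourArea))[:,0]
    uv=(k+.5)/up-.5+[x,y]; P=ray(n,uv,z)[:,:2]
    r=cv2.minAreaRect((P*1000).astype(np.float32)); return r,cv2.boxPoints(r)
def knuck(n,P): # brass blob centroids not used
    return proj(n,P)
E
python3 - <<'E'
from h import *
np.set_printoptions(precision=1,suppress=True)
t=cv2.imread("pics/top0.png"); s=cv2.imread("pics/scene0.png")
h=cv2.cvtColor(t,cv2.COLOR_BGR2HSV)
for p in [(200,170),(253,170),(250,150),(251,150),(252,150),(447,240),(449,215),(435,240)]: print(p,h[p[1],p[0]])
h=cv2.cvtColor(s,cv2.COLOR_BGR2HSV)
for p in [(320,240),(279,290),(150,150),(165,170)]: print(p,h[p[1],p[0]])
for v in (120,140,150):
  for n,im,bc,bd in(("top",t,(155,110,115,100),(405,190,55,100)),("scene",s,(265,205,120,125),(120,115,80,70))):
    print(v,n,'cup',*rect(n,im,bc,.235,v),'\n door',*rect(n,im,bd,.21,v))
E
```

```text
(200, 170) [108 157 164]
(253, 170) [111 135 119]
(250, 150) [108 160 148]
(251, 150) [109 152 124]
(252, 150) [125  68 113]
(447, 240) [109 162 164]
(449, 215) [109 155 164]
(435, 240) [109 133  67]
(320, 240) [110 178 201]
(279, 290) [114 141 112]
(150, 150) [118 101  76]
(165, 170) [116 112  84]
120 top cup ((697.6463623046875, 197.05026245117188), (177.02536010742188, 212.08851623535156), 5.237885475158691) [[599.8 294.6]
 [619.2  83.4]
 [795.5  99.5]
 [776.1 310.7]] 
 door ((502.81658935546875, -382.8419189453125), (13.306784629821777, 200.34820556640625), 83.45746612548828) [[ 402.5 -378. ]
 [ 601.6 -400.9]
 [ 603.1 -387.6]
 [ 404.1 -364.8]]
120 scene cup ((703.1217041015625, 201.164306640625), (183.98309326171875, 209.25071716308594), 5.292200088500977) [[601.9 296.9]
 [621.2  88.5]
 [804.4 105.5]
 [785.1 313.8]] 
 door ((516.0921630859375, -384.6943359375), (31.22161293029785, 228.90542602539062), 88.37764739990234) [[ 401.2 -397.1]
 [ 630.1 -403.5]
 [ 630.9 -372.3]
 [ 402.1 -365.8]]
140 top cup ((698.0770263671875, 198.33169555664062), (175.87574768066406, 209.662109375), 5.
[... 610 characters left out ...]
]]
150 top cup ((698.4364624023438, 198.7952880859375), (175.13197326660156, 208.7000274658203), 5.238239765167236) [[601.7 294.7]
 [620.8  86.9]
 [795.2 102.9]
 [776.1 310.7]] 
 door ((502.70867919921875, -383.78271484375), (11.412911415100098, 200.34820556640625), 83.45746612548828) [[ 402.5 -378. ]
 [ 601.6 -400.9]
 [ 602.9 -389.5]
 [ 403.8 -366.7]]
150 scene cup ((701.00537109375, 200.90028381347656), (179.78250122070312, 209.03759765625), 5.334196090698242) [[601.8 296.6]
 [621.2  88.5]
 [800.2 105.2]
 [780.8 313.3]] 
 door ((504.099609375, -384.8180236816406), (14.29317855834961, 205.9868927001953), 83.50289916992188) [[ 401.  -380.3]
 [ 605.6 -403.6]
 [ 607.2 -389.4]
 [ 402.6 -366.1]]
```

The rows are not in the units I measure in: shifts go in shares of 750 mm and turns go in shares of 360 degrees. I convert before sending: 0.1456 m / 0.75 = 0.1941, 0.097 m / 0.75 = 0.1293, 0.153 rad / 6.2832 = 0.0244.

```bash
python3 nudge.py '{"aperture":[0,0,0,0,0],"dx":[0,0,0.0647,0.1293,0.1941],"dy":[0,0,-0.0387,-0.0773,-0.116],"dz":[-0.08,-0.12,-0.12,-0.12,-0.12],"ax":[0,0,0,0,0],"ay":[0,0,0,0,0],"az":[0.0123,0.0244,0.0244,0.0244,0.0244]}' 40
python3 nudge.py '{"aperture":[0,0,0,0,0],"dx":[0.0533,0.1067,0.16,0.2133,0.2667],"dy":[-0.0587,-0.116,-0.1747,-0.2333,-0.2907],"dz":[0,0,0,0,0],"ax":[0,0,0,0,0],"ay":[0,0,0,0,0],"az":[0,0,0,0,0]}'
python3 nudge.py '{"aperture":[0,0,0,0,0],"dx":[0.0133,0.0267,0.04,0.0533,0.064],"dy":[-0.08,-0.16,-0.24,-0.32,-0.396],"dz":[0,0,0,0,0],"ax":[0,0,0,0,0],"ay":[0,0,0,0,0],"az":[0,0,0,0,0]}'
python3 - <<'E'
from h import *
t=cv2.imread("pics/top0.png")
print(ray("top",[(181,220.5),(213,219),(245,216.5)],.212))
print(bot.observe()['position'],bot.observe()['tool_rot'])
E
```

```text
clock: 0.72
position: [0.2731, -0.4849, 0.3211]
tool_rot: [-3.141, 0.0, 0.093]
force: [0.9, -1.2, 0.9]
grip_width: -0.0003
finger_force: 0.0
clock: 1.35
position: [0.4519, -0.2491, 0.3213]
tool_rot: [3.142, 0.0, 0.093]
force: [0.5, -1.1, -0.1]
grip_width: 0.0003
finger_force: 0.0
clock: 1.98
position: [0.4711, 0.0513, 0.3213]
tool_rot: [3.142, -0.0, 0.093]
force: [0.6, -0.3, -0.3]
grip_width: 0.0003
finger_force: 0.0
[[0.54524566 0.26511    0.212     ]
 [0.54937247 0.18632763 0.212     ]
 [0.5559709  0.10761891 0.212     ]]
[0.47107379 0.05132608 0.32132582] [ 3.14154082e+00 -8.19131895e-05  9.28564333e-02]
```

To row units: 0.136 m / 0.75 = 0.1813, 0.11 m / 0.75 = 0.1467.

```bash
python3 nudge.py '{"aperture":[0,0,0,0,0],"dx":[0.02,0.0413,0.0413,0.0413,0.0413],"dy":[-0.0827,-0.1707,-0.1707,-0.1707,-0.1707],"dz":[0,0.0267,0.08,0.1467,0.1813],"ax":[0,0,0,0,0],"ay":[0,0,0,0,0],"az":[0,0,0,0,0]}'
python3 nudge.py '{"aperture":[0,0,0,0,0],"dx":[0.0267,0.0467,0.0733,0.0933,0.1133],"dy":[0,0,0,0,0],"dz":[0,0,0,0,0],"ax":[0,0,0,0,0],"ay":[0,0,0,0,0],"az":[0,0,0,0,0]}'
python3 nudge.py '{"aperture":[0,0,0,0,0],"dx":[0.0093,0.0173,0.024,0.028,0.028],"dy":[0,0,0,0,0],"dz":[0,0,0,0,0],"ax":[0,0,0,0,0],"ay":[0,0,0,0,0],"az":[0,0,0,0,0]}'
python3 - <<'E'
from h import *
t=vision.grab_frame("top"); cv2.imwrite("pics/top1.png",t); cv2.imwrite("pics/c3.png",crop(t,155,110,120,120,5))
E
```

```text
clock: 2.6
position: [0.4892, 0.1794, 0.1828]
tool_rot: [3.141, 0.003, 0.093]
force: [1.6, -0.1, 0.5]
grip_width: 0.0002
finger_force: 0.0
clock: 3.22
position: [0.5756, 0.1875, 0.1855]
tool_rot: [-3.142, 0.0, 0.093]
force: [-1.6, 0.2, -0.1]
grip_width: -0.0003
finger_force: 0.8
clock: 3.85
position: [0.5962, 0.1896, 0.1854]
tool_rot: [-3.141, -0.001, 0.093]
force: [-1.2, -0.0, 1.6]
grip_width: -0.0002
finger_force: 0.0
```

View pics/c3.png

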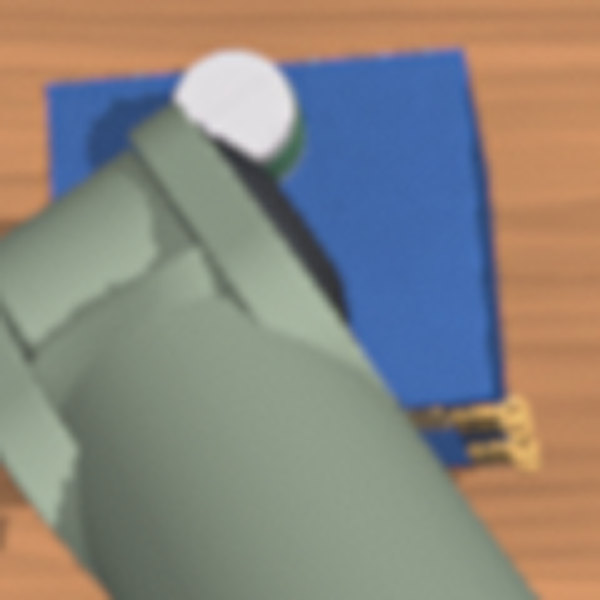

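To row units: 0.003 m / 0.75 = 0.004, 0.002 m / 0.75 = 0.0027.

```bash
python3 nudge.py '{"aperture":[0,0,0,0],"dx":[0.0013,0.0027,0.004,0.004],"dy":[0,0,0,0],"dz":[0,0,0,0],"ax":[0,0,0,0],"ay":[0,0,0,0],"az":[0,0,0,0]}'
python3 nudge.py '{"aperture":[0,0,0],"dx":[0.0013,0.0027,0.0027],"dy":[0,0,0],"dz":[0,0,0],"ax":[0,0,0],"ay":[0,0,0],"az":[0,0,0]}'

```

```text
clock: 4.4
position: [0.5974, 0.1898, 0.185]
tool_rot: [3.141, 0.003, 0.093]
force: [-11.7, -2.3, 3.8]
grip_width: 0.0
finger_force: 0.0
clock: 4.78
position: [0.5973, 0.1899, 0.1846]
tool_rot: [3.14, 0.007, 0.094]
force: [-27.3, -4.1, 9.6]
grip_width: 0.0002
finger_force: 0.0
```

To row units: -0.15 m / 0.75 = -0.2, -0.12 m / 0.75 = -0.16.

```bash
python3 nudge.py '{"aperture":[0,0,0,0,0.08],"dx":[-0.0533,-0.1,-0.1,-0.1,-0.1],"dy":[0,0,0,0,0.04],"dz":[0,0,-0.08,-0.16,-0.2],"ax":[0,0,0,0,0],"ay":[0,0,0,0,0],"az":[0,0,0,0,0]}'
python3 nudge.py '{"aperture":[0.08,0.08,0.08,0.08,0.08],"dx":[-0.012,-0.024,-0.036,-0.048,-0.06],"dy":[0.08,0.16,0.24,0.32,0.4],"dz":[0,0,0,0,0],"ax":[0,0,0,0,0],"ay":[0,0,0,0,0],"az":[0.0159,0.0329,0.0329,0.0329,0.0329]}'
python3 - <<'E'
from h import *
np.set_printoptions(precision=4,suppress=True)
t=vision.grab_frame("top"); cv2.imwrite("pics/top2.png",t); cv2.imwrite("pics/c4.png",crop(t,155,110,120,120,5))
s=vision.grab_frame("scene"); cv2.imwrite("pics/scene2.png",s)
o=bot.observe(); print(o['position'],o['tool_rot'])
M=R.from_euler('xyz',o['tool_rot']).as_matrix(); print(M.T@(np.array([.504,-.3843,.32])-o['position']))
print(rect("top",t,(155,110,115,100),.235,140)[0],rect("scene",s,(265,205,120,125),.235,145)[0])
E
```

```text
clock: 5.4
position: [0.5291, 0.155, 0.3386]
tool_rot: [-3.14, -0.004, 0.096]
force: [1.6, -0.1, -0.9]
grip_width: 0.0169
finger_force: 0.0
clock: 6.02
position: [0.5116, -0.1517, 0.3356]
tool_rot: [3.141, -0.001, -0.114]
force: [1.0, -0.2, -0.9]
grip_width: 0.08
finger_force: 0.0
[ 0.5107 -0.1564  0.3351] [ 3.1393  0.0003 -0.1224]
[0.0212 0.2269 0.0156]
((697.9998168945312, 198.29302978515625), (175.92611694335938, 209.79379272460938), 5.256358623504639) ((701.3336181640625, 201.01211547851562), (179.91810607910156, 209.1352081298828), 5.368529319763184)
```

View pics/c4.png

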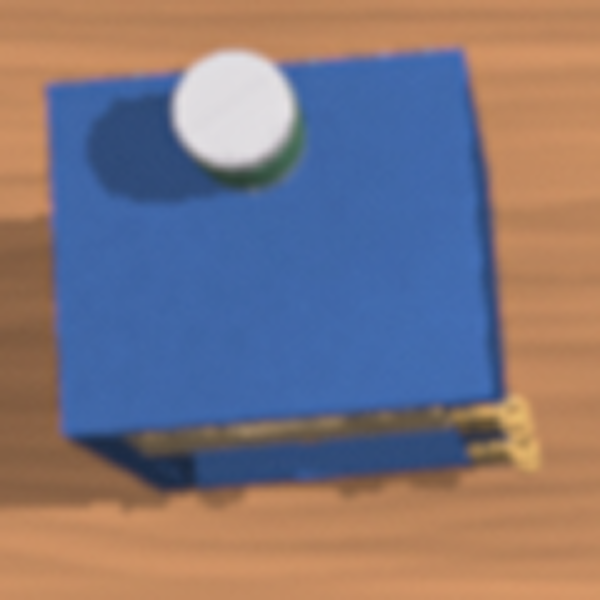

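To row units: 0.226 m / 0.75 = 0.3013, 0.18 m / 0.75 = 0.24.

```bash
python3 nudge.py '{"aperture":[0.07,0.07,0.07,0.07,0.07],"dx":[0.008,0.016,0.0267,0.0267,0.0267],"dy":[0.08,0.16,0.24,0.3013,0.3013],"dz":[0,0,0.02,0.0533,0.08],"ax":[0,0,0,0,0],"ay":[0,0,0,0,0],"az":[0,0,0,0,0]}'
python3 nudge.py '{"aperture":[0.07,0.07],"dx":[0,0],"dy":[0,0],"dz":[0,0],"ax":[0,0],"ay":[0,0],"az":[0,0]}'
python3 - <<'E'
from h import *
np.set_printoptions(precision=4,suppress=True)
o=bot.observe(); print(o['position'],o['tool_rot'])
M=R.from_euler('xyz',o['tool_rot']).as_matrix(); print(M.T@(np.array([.504,-.3843,.165])-o['position']))
E
```

```text
clock: 6.75
position: [0.5044, -0.3802, 0.2737]
tool_rot: [3.141, 0.001, -0.119]
force: [0.3, 1.3, -0.0]
grip_width: 0.0699
finger_force: 0.0
clock: 7.0
position: [0.5067, -0.3761, 0.2763]
tool_rot: [3.141, -0.001, -0.113]
force: [0.0, -0.7, 0.6]
grip_width: 0.0701
finger_force: 0.0
[ 0.5067 -0.3761  0.2763] [ 3.1413 -0.0011 -0.1133]
[-0.0019  0.0084  0.1113]
```

To row units: 0.111 m / 0.75 = 0.148, 0.0084 m / 0.75 = 0.0112.

```bash
python3 nudge.py '{"aperture":[0.07,0.07,0.07,0.07,0.07],"dx":[-0.0027,-0.0027,-0.0027,-0.0027,-0.0027],"dy":[0.0112,0.0112,0.0112,0.0112,0.0112],"dz":[0.04,0.0933,0.1333,0.148,0.148],"ax":[0,0,0,0,0],"ay":[0,0,0,0,0],"az":[0,0,0,0,0]}'
python3 nudge.py '{"aperture":[0,0,0,0,0],"dx":[0,0,0,0,0],"dy":[0,0,0,0,0],"dz":[0,0,0,0,0],"ax":[0,0,0,0,0],"ay":[0,0,0,0,0],"az":[0,0,0,0,0]}' 40
python3 nudge.py '{"aperture":[0,0,0],"dx":[0,0,0],"dy":[0,0,0],"dz":[0,0,0],"ax":[0,0,0],"ay":[0,0,0],"az":[0,0,0]}' 90
```

```text
clock: 7.62
position: [0.5036, -0.3845, 0.1651]
tool_rot: [3.141, -0.001, -0.114]
force: [0.3, -0.8, 0.7]
grip_width: 0.07
finger_force: 0.0
clock: 8.25
position: [0.5034, -0.3846, 0.165]
tool_rot: [3.141, -0.001, -0.114]
force: [-1.9, 1.5, 6.2]
grip_width: 0.0155
finger_force: 39.6
clock: 8.62
position: [0.5034, -0.3847, 0.1651]
tool_rot: [3.141, -0.001, -0.114]
force: [-2.3, 2.1, 8.2]
grip_width: 0.0151
finger_force: 87.9
```

To row units: -0.13 m / 0.75 = -0.1733, -0.12 m / 0.75 = -0.16.

```bash
python3 nudge.py '{"aperture":[0,0,0,0,0],"dx":[0,0,0,0,0],"dy":[0,0,0,0,0],"dz":[-0.04,-0.0933,-0.16,-0.1733,-0.1733],"ax":[0,0,0,0,0],"ay":[0,0,0,0,0],"az":[0,0,0,0,0]}'
python3 nudge.py '{"aperture":[0,0,0,0,0],"dx":[-0.0133,-0.0267,-0.044,-0.0613,-0.0747],"dy":[-0.0533,-0.1067,-0.1733,-0.24,-0.2933],"dz":[0,0,0,0,0],"ax":[0,0,0,0,0],"ay":[0,0,0,0,0],"az":[0,0,0,0,0]}'
python3 nudge.py '{"aperture":[0,0,0,0,0],"dx":[-0.0133,-0.0307,-0.044,-0.056,-0.06],"dy":[-0.0533,-0.12,-0.1733,-0.22,-0.2347],"dz":[0,0,0,0,0],"ax":[0,0,0,0,0],"ay":[0,0,0,0,0],"az":[-0.008,-0.0159,-0.0239,-0.0328,-0.0328]}'
python3 nudge.py '{"aperture":[0,0,0],"dx":[0,0,0],"dy":[0,0,0],"dz":[0,0,0],"ax":[0,0,0],"ay":[0,0,0],"az":[0,0,0]}'
python3 - <<'E'
from h import *
t=vision.grab_frame("top"); cv2.imwrite("pics/top3.png",t)
s=vision.grab_frame("scene"); cv2.imwrite("pics/scene3.png",s)
a=crop(t,200,110,130,180,3); b=crop(s,220,150,120,150,3)
a=a[:540];b=cv2.copyMakeBorder(b,0,90,0,0,0)
cv2.imwrite("pics/c5.png",np.hstack([a,b])); print(bot.observe()['position'])
E
```

```text
clock: 9.25
position: [0.503, -0.3846, 0.294]
tool_rot: [3.142, 0.0, -0.114]
force: [-0.4, -0.0, -4.4]
grip_width: 0.0151
finger_force: 88.6
clock: 9.88
position: [0.4714, -0.1576, 0.2927]
tool_rot: [-3.141, 0.003, -0.113]
force: [1.6, 0.2, -4.2]
grip_width: 0.0151
finger_force: 89.0
clock: 10.5
position: [0.4469, 0.022, 0.293]
tool_rot: [-3.141, 0.002, 0.095]
force: [0.7, -0.2, -4.6]
grip_width: 0.0152
finger_force: 89.2
clock: 10.88
position: [0.448, 0.0194, 0.2941]
tool_rot: [3.142, 0.0, 0.09]
force: [0.6, -0.4, -4.0]
grip_width: 0.0152
finger_force: 89.2
[0.44796201 0.01966839 0.29419352]
```

View pics/c5.png

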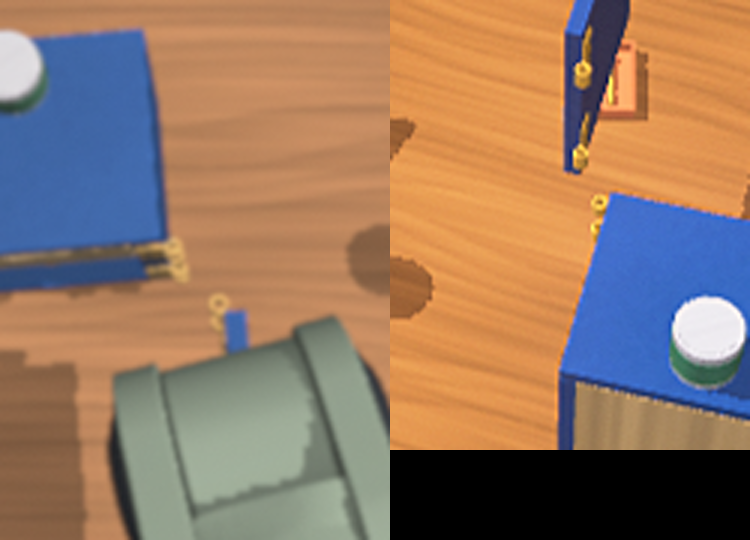

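To row units: 0.114 m / 0.75 = 0.152, 0.09 m / 0.75 = 0.12.

```bash
python3 nudge.py '{"aperture":[0,0,0,0,0],"dx":[0.008,0.016,0.016,0.016,0.016],"dy":[-0.02,-0.0408,-0.0408,-0.0408,-0.0408],"dz":[0.04,0.08,0.12,0.152,0.152],"ax":[0,0,0,0,0],"ay":[0,0,0,0,0],"az":[0,0,0,0,0]}'
python3 nudge.py '{"aperture":[0,0,0],"dx":[0,0,0],"dy":[0,0,0],"dz":[0,0,0],"ax":[0,0,0],"ay":[0,0,0],"az":[0,0,0]}'
python3 - <<'E'
from h import *
np.set_printoptions(precision=4,suppress=True)
o=bot.observe(); p=o['position'];y=o['tool_rot'][2]; print(p,o['tool_rot'])
t=vision.grab_frame("top"); cv2.imwrite("pics/top4.png",t)
s=vision.grab_frame("scene"); cv2.imwrite("pics/scene4.png",s)
def fr(c,y,q): return R.from_euler('z',y).apply(q)+c
zb=p[2]-.1651+.015
K=fr(np.array([p[0],p[1],zb]),y,[[.1125,.011,.164],[.1125,.011,.049]])
J=fr(np.array([.7,.1998,0]),.0925,[[-.093,-.1145,.185],[-.093,-.1145,.07]])
out=[]
for n,im in(("top",t),("scene",s)):
    pk,pj=proj(n,K),proj(n,J); print(n,'door',pk.ravel(),'jamb mid',pj.ravel())
    c=(pk[0]+pj[0])/2; x0,y0=int(c[0])-25,int(c[1])-30
    q=crop(im,x0,y0,50,60,8)
    for P,col in((pk,(0,255,0)),(pj,(255,0,255))):
        for u in P: cv2.drawMarker(q,tuple(int(v) for v in (u-[x0,y0]+.5)*8),col,0,10)
    out.append(q); print(x0,y0)
cv2.imwrite("pics/c6.png",np.hstack(out))
E
```

```text
clock: 11.6
position: [0.4563, 0.0515, 0.1793]
tool_rot: [-3.142, 0.003, 0.092]
force: [-0.2, 0.3, -3.3]
grip_width: 0.015
finger_force: 89.1
clock: 11.98
position: [0.4574, 0.0518, 0.1809]
tool_rot: [3.142, -0.001, 0.092]
force: [1.1, -0.8, -4.2]
grip_width: 0.0147
finger_force: 89.1
[0.4574 0.0518 0.1809] [ 3.1415 -0.0011  0.0915]
top door [259.4083 212.3719 261.1857 217.2026] jamb mid [258.1528 193.5299 260.0333 200.2381]
233 172
scene door [293.5346 205.984  292.1893 230.0627] jamb mid [288.9525 222.7074 287.8913 246.0276]
266 184
```

View pics/c6.png

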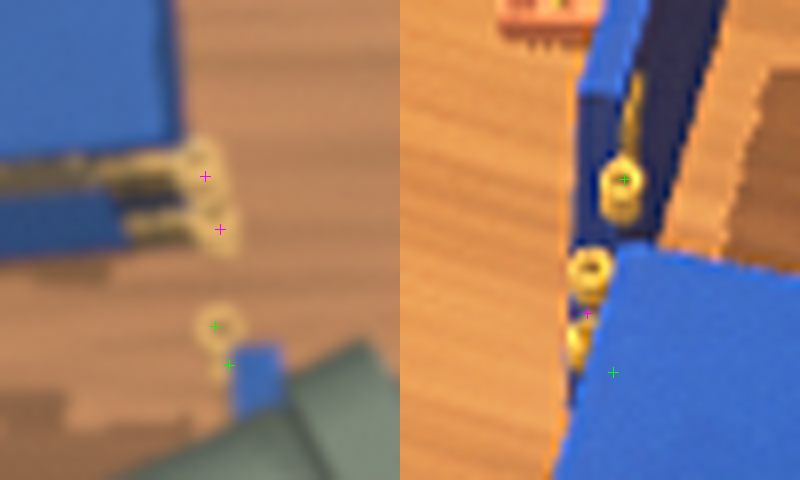

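```bash
python3 - <<'E'
from h import *
from scipy.optimize import least_squares
np.set_printoptions(precision=4,suppress=True)
bt=np.array([(219-215)/8,(329-326)/8]); bs=np.array([-2/8,0])
px=lambda u,v,x0,y0:np.array([u/8-.5+x0,v/8-.5+y0])
jt=px(202,156,233,172); js=px(192,267,266,184)
for B in (0,1):
    f=lambda P:np.r_[proj("top",P)[0]+B*bt-jt,proj("scene",P)[0]+B*bs-js]
    r=least_squares(f,[.62,.08,.2]); print(B,r.x,r.fun)
    for z in (.213,.215,.219): 
        g=lambda q:f(np.r_[q,z]); r=least_squares(g,[.62,.08]); print('  z',z,r.x,r.fun)
print(R.from_euler('z',.0925).apply([-.093,-.1145,.185])+[.7,.1998,0])
# cupboard corner edges with bias removed
t=cv2.imread("pics/top2.png");s=cv2.imread("pics/scene2.png")
E
```

```text
0 [0.6193 0.0776 0.2134] [-0.2731  0.0792 -0.2977 -0.0144]
  z 0.213 [0.6193 0.0775] [-0.2562  0.1377 -0.3013  0.063 ]
  z 0.215 [0.6196 0.0776] [-0.3321 -0.1256 -0.2849 -0.2855]
  z 0.219 [0.6202 0.0778] [-0.4842 -0.6538 -0.252  -0.9867]
1 [0.6201 0.0786 0.2149] [-0.2209  0.064  -0.2408 -0.0115]
  z 0.213 [0.6198 0.0785] [-0.1496  0.3112 -0.256   0.3151]
  z 0.215 [0.6201 0.0786] [-0.2256  0.0476 -0.2398 -0.0333]
  z 0.219 [0.6207 0.0788] [-0.3782 -0.4813 -0.207  -0.7343]
[0.618  0.0772 0.185 ]
```

To row units: 0.03 m / 0.75 = 0.04, 0.0008 m / 0.75 = 0.0011.

```bash
python3 nudge.py '{"aperture":[0,0,0,0,0],"dx":[0.016,0.0293,0.04,0.04,0.04],"dy":[0,-0.0008,-0.0008,-0.0008,-0.0008],"dz":[0.0005,0.0011,0.0011,0.0011,0.0011],"ax":[0,0,0,0,0],"ay":[0,0,0,0,0],"az":[0,0,0,0,0]}'
python3 nudge.py '{"aperture":[0,0,0,0],"dx":[0.008,0.0133,0.0187,0.0187],"dy":[0,0,0,0],"dz":[0,0,0,0],"ax":[0,0,0,0],"ay":[0,0,0,0],"az":[0,0,0,0]}'
python3 nudge.py '{"aperture":[0,0,0,0,0],"dx":[0.004,0.008,0.0103,0.0103,0.0103],"dy":[0,0,0,0,0],"dz":[0,0,0,0,0],"ax":[0,0,0,0,0],"ay":[0,0,0,0,0],"az":[0,0,0,0,0]}'
python3 - <<'E'
from h import *
np.set_printoptions(precision=4,suppress=True)
o=bot.observe(); p=o['position'];y=o['tool_rot'][2]; print(p,o['tool_rot'],o['force'],o['moment'])
t=vision.grab_frame("top"); cv2.imwrite("pics/top5.png",t)
s=vision.grab_frame("scene"); cv2.imwrite("pics/scene5.png",s)
K=R.from_euler('z',y).apply([.1125,.011,.155])+[p[0],p[1],p[2]-.1501]; print(K)
out=[]
for n,im,x0,y0 in(("top",t,233,172),("scene",s,266,190)):
    out.append(crop(im,x0,y0,50,60,8))
cv2.imwrite("pics/c7.png",np.hstack(out))
E
```

```text
clock: 12.7
position: [0.4866, 0.0552, 0.1794]
tool_rot: [-3.142, 0.001, 0.092]
force: [0.3, -0.6, -4.1]
grip_width: 0.0146
finger_force: 89.2
clock: 13.2
position: [0.501, 0.0565, 0.1794]
tool_rot: [-3.141, 0.0, 0.092]
force: [-0.8, 0.9, -4.1]
grip_width: 0.0148
finger_force: 89.2
clock: 13.82
position: [0.5084, 0.0572, 0.1795]
tool_rot: [3.142, 0.0, 0.092]
force: [-1.3, 0.2, -4.1]
grip_width: 0.0147
finger_force: 89.2
[0.5084 0.0572 0.1795] [3.1416 0.0001 0.0918] [-1.303   0.2482 -4.0884] [ 0.0111  0.0653 -0.0261]
[0.6194 0.0784 0.1844]
```

View pics/c7.png

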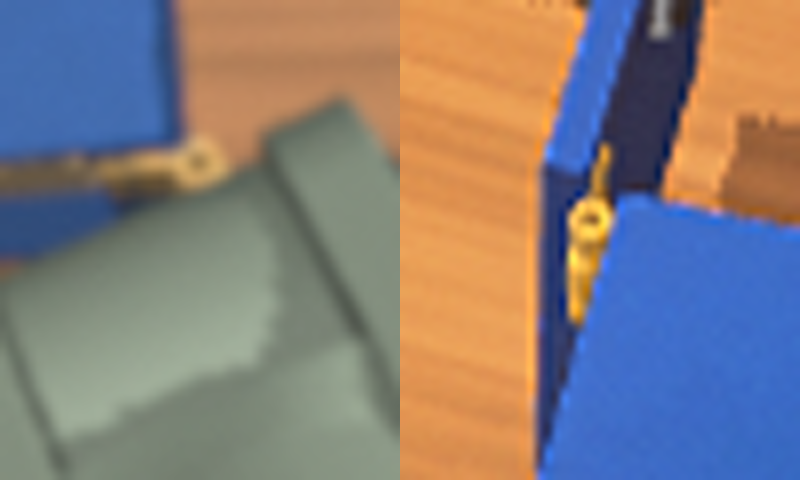

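To row units: -0.0004 m / 0.75 = -0.0005.

```bash
python3 nudge.py '{"aperture":[0,0,0,0],"dx":[0,0,0,0],"dy":[0,0,0,0],"dz":[-0.0005,-0.0005,-0.0005,-0.0005],"ax":[0,0,0,0],"ay":[0,0,0,0],"az":[0,0,0,0]}'
python3 -c "
from workcell import bot, vision
print(bot.job_done())"
```

```text
clock: 14.42
position: [0.5085, 0.0572, 0.1799]
tool_rot: [3.142, 0.0, 0.092]
force: [-0.7, 0.5, -4.2]
grip_width: 0.0153
finger_force: 89.2
the job is handed in; nothing more can be done
None
```

The job is handed in, at 14.4 s on the clock. The drawer is pushed home, and the door is held upright with its knuckles between the jamb's. My estimate puts both bores within about 1 mm of the pin axis. The force reading shows only the door's weight, so nothing is pressing. The hand-in gave no verdict back.

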